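Shim the casting mould under its hold-down clamp

ROBOT

A 6-joint arm with a two-finger parallel gripper is mounted at the origin on a cart in front of the work surface, level with it; the furniture and walls round the work are solid. World frame = base frame: x ahead of the robot, y to its left, z up, the work surface at z = 0. Lengths are in m, angles in degrees, forces in N, time in s.
With the tool pointing down it reaches from about 0.3 to 0.75 m from the base axis. Payload 8.5 kg.
Tool frame: the origin (TCP) lies between the finger pads; the fingertips stand env.finger_overhang ahead of it and the grasp point (between the pads) lies 2 mm behind it (env.finger_overhang is the distance from the TCP to the fingertips, in m); z points along the fingers, y is the line along which they close (so a half turn about z gives the same grasp; the last joint's range is limited). The gripper opens to 85 mm and grips with 20 to 120 N. Pads are 22 mm wide; open, the fingers measure 114 mm over their backs; the gripper's body (76 mm by 85 mm) begins 54 mm behind the grasp point. The pads swing forward as they close: fully open they stand 13 mm farther back than shut.
Start: joints at [-84.586, 21.807, 74.336, -0, 83.858, -12.336], TCP at [0.168, -0.524, 0.248] pointing down, gripper open.
Joint ranges: [-178.18, 178.18], [-50.72, 133.34], [12.68, 142.11], [-81.47, 261.47], [9.98, 163.14], [-165.26, 165.26]. Speed limits (degrees/s): [136.94, 136.94, 180, 180, 180, 180].

INTERFACE

Orientations are given as a 3x3 rotation matrix whose columns are the frame's x, y, z axes.
In Python, from rig import env gives the robot as it stands. The module is installed in compiled form; this text tells all that it offers.
- The arm moves only by the tool jog_arm, never from a script. Its arguments are lists of equal length, an entry for each row: "hand": the finger opening in m, from 0 to 0.0854; "travel": the shift along the world's x, y, z in m, a list of three; "yaw": the turn about the world's z in rad. A call has exactly 5 rows; each row shifts and turns the commanded pose from where the row before left it; what a row does not reach is not made up. A row lasts 1/8 s, in which the tool goes at most 62.5 mm and 10.7 degrees, less where a joint would pass 70% of its speed; a pose out of reach is approached as far as the arm can. A call is refused whole if a number of a shift passes 0.0625 or a number of a turn 0.188, either way. A call with a gripper value outside its range is refused whole. The fingers move at their own pace and stop on an object; "grip_force" is the grip in N (left out, the last holds). Time passes only in rows, so rows that do not move let the fingers close, or fill a call up. It gives the time, the measured TCP pose, the force, the opening and the grip force at its end, in the units of the state.
- env.observe(): the state, without advancing time (a new reading comes with each control period).
- env.get_image(name): name is "side" or "top" or "wrist"; returns the picture (400x640x3 uint8, red, green, blue); there is no depth.
- env.calibration(name): a dict with "fx", "fy", "cx", "cy" (pixels), "position" and "rotation" of the camera in the world; the wrist camera has in their place "hand_eye" (4x4, takes a point from camera to tool coordinates, whose origin is the TCP and whose axes are the flange's). Camera axes: x right, y down, z forward; pixel columns grow to the right and rows downward; lengths in m; the calibration is good to about 2 mm. A picture is of the moment at which its call begins: read the wrist's pose just before it. calibration takes no time and is no camera call.
- env.close_job(): hands the job in; it is judged then, once.
The state is a dict: "time_s": time; "q": joint angles; "qvel": joint speeds; "joint_efforts": joint torques, N m; "position": TCP position; "tool_rot": TCP orientation; "ft_force": force on the tool from outside, world axes, zero at the start; "wrist_torque": the same for the moment, N m; "grip_width": finger opening in m; "gripper_force": force on a finger pad.
Only numpy, scipy, OpenCV 4.12 (cv2) and the standard library are available. Lean on these libraries where they do the work, as an engineer would, in place of code of your own. Each camera call takes 0.05 s, during which the arm holds its last target. There are 200 camera calls.

TASK

The round casting mould stands too low for its hold-down clamp. Lay refractory plates flat on the middle of the mould, one on another, only as many as it takes for the clamp's sprung foot to be pressed in by the pile when the bar is fully down on its stop (too many and the bar cannot get down), then swing the bar down by the black handle at its end. Finish while still gripping or pushing that handle with the bar held fully down, and leave the crucible and the jar where they stand.

Things in the scene. Friction and masses are not known exactly. Their poses are not given: they have to be found in the camera images.
- clamp_stand: Fixed steel clamp stand, base plate 235 x 100 x 12 mm on the worktop; where it stands and its yaw vary. Origin: on the worktop under the mould's axis. Its +x axis points from the mould to the hinge post, which is 135 mm away (post 36 x 52 mm, about 150 mm tall); base plate from x = -65 to +170 mm.
- screw_table (a joint): Height setting of the screw table that carries the mould, 0 to 0.022 m, stiff: it stays where it was set. The height varies from start to start, and with it the gap and the number of plates needed (two or three).
- mould_top (a point): Centre of the flat top of the casting mould (round white-rimmed ring with red-brown filling, 88 mm diameter, 30 mm tall, fixed on the screw table). 57 mm above the worktop plus the screw table value. The filling lies 1 mm below the rim. z up.
- clamp_bar (a joint): Angle of the clamp bar about its level hinge: 0 = level, fully down on its stop; about 1.5 rad = standing upright (open, as at the start). Friction in the hinge (about 0.3 N m) keeps the bar where it is left, unless the foot spring pushes it up. The bar is 22 mm wide and 14 mm thick.
- clamp_bar_hinge (a point): Centre of the hinge pin: 135 mm along the stand's +x axis from the mould's axis, 125 mm above the worktop. The pin runs along the stand's y axis.
- clamp_handle: Black grip on the free end of the bar, 46 mm long along the bar (its x axis, toward the hinge), 24 mm wide (y, parallel to the hinge pin), 18 mm thick (z). Origin: its centre, 202 mm from the pin: at the top with the bar upright, 125 mm above the worktop on the robot's side of the mould with it level. Gripped across the 24 mm it can turn between the pads while led round the hinge.
- clamp_foot (a joint): How far the sprung foot is pressed in toward the bar: 0 = free, 0.016 m = full travel. Spring: 3 N when it starts to move, 600 N/m more, so about 12.5 N fully in.
- foot_disc: Sprung foot of the clamp (steel disc, 6 mm thick, 28 mm diameter, on a rod through the bar 135 mm from the hinge pin, so over the mould's axis when the bar is level). Origin: centre of its underside. With the bar level and the foot free it is 93 mm above the worktop; with the bar upright it points toward the robot.
- plate_0: Pale refractory plate used as a shim, loose: a slightly irregular slab 46 mm wide (x) x 61 mm long (y) x 13 mm thick (z), 58 g, lying flat on the worktop left of the clamp. Origin: centre of its underside. All three plates are alike; not all are always needed.
- plate_1: A second plate just like plate_0.
- plate_2: A third plate just like plate_0.
- crucible: Bystander: small grey crucible, 51 mm diameter, 24 mm tall, stands upright. Origin: centre of its underside. Leave it alone.
- jar: Bystander: white jar with a lid, 52 mm diameter, 60 mm tall. Origin: centre of its underside. Leave it alone.
There are look-alikes about, which are no part of the job. What is shaped like the plate_0 but yellow is not meant.

How it is judged:
By the outcome, as a careful person would: the job done as asked, in the order asked, and still so for the second after the job is handed in, while the arm keeps its last pose, push and grip.
It also fails if it takes over 54 s, if anything falls off the work surface, if the arm or the gripper's body presses on something with over 40 N, if the wrist force passes 120 N, or if a joint passes its speed limit or range.

## Working session

There is one attempt and no reset: what is moved stays moved. The work goes in short steps, Python scripts to look and compute and a tool call to move; the robot and the scene stay as the last step left them, time stands still between calls to the robot, and variables do not carry over. Pictures are saved under pics/ and viewed, at most 10 in all, crops included, and the job is handed in when it is done.

Besides the shell and the picture viewer there is one more tool, called after "Emit:" as a command line: name --pt "numbers of a row" for each row, then --argument value for the rest. jog_arm: Moves the arm, as the interface text tells. Its arguments: {"type":"object","properties":{"hand":{"type":"array"},"travel":{"type":"array"},"yaw":{"type":"array"},"grip_force":{"type":"number"}},"required":["hand","travel","yaw"]}

```bash
mkdir -p pics
python3 - <<'E'
from rig import env
import cv2,numpy as np
np.set_printoptions(precision=4,suppress=True)
print(env.finger_overhang)
s=env.observe();print(s['position'],s['tool_rot'],s['grip_width'],s['time_s'])
for n in('side','top'):
    im=env.get_image(n);cv2.imwrite(f'pics/{n}0.png',im[:,:,::-1]);print(n,env.calibration(n))
print(env.calibration('wrist'))
E
```

```text
0.017
[ 0.1676 -0.5235  0.2477] [[ 0.9524  0.3049 -0.0002]
 [ 0.3049 -0.9524  0.0014]
 [ 0.0003 -0.0014 -1.    ]] 0.08545679278482089 0.0
side {'fx': 413.8165076281236, 'fy': 413.8165076281236, 'cx': 323.0323482932893, 'cy': 193.15856151856448, 'position': array([0.2217, 0.8699, 0.6638]), 'rotation': array([[-0.9105, -0.2342,  0.3408],
       [-0.4131,  0.5504, -0.7255],
       [-0.0177, -0.8014, -0.5979]])}
top {'fx': 440.03397108499473, 'fy': 440.03397108499473, 'cx': 315.70184389020915, 'cy': 202.06894064260115, 'position': array([0.3675, 0.2184, 0.9736]), 'rotation': array([[-0.1345, -0.9677,  0.2133],
       [-0.9909,  0.1307, -0.0321],
       [ 0.0032, -0.2156, -0.9765]])}
{'fx': 301.17922329608456, 'fy': 301.17922329608456, 'cx': 320.46479886392405, 'cy': 202.00279607330933, 'hand_eye': array([[-0.0001, -0.9504, -0.3111,  0.0795],
       [ 1.    , -0.0003,  0.0006,  0.0005],
       [-0.0006, -0.3111,  0.9504, -0.1251],
       [ 0.    ,  0.    ,  0.    ,  1.    ]])}
```

View pics/side0.png

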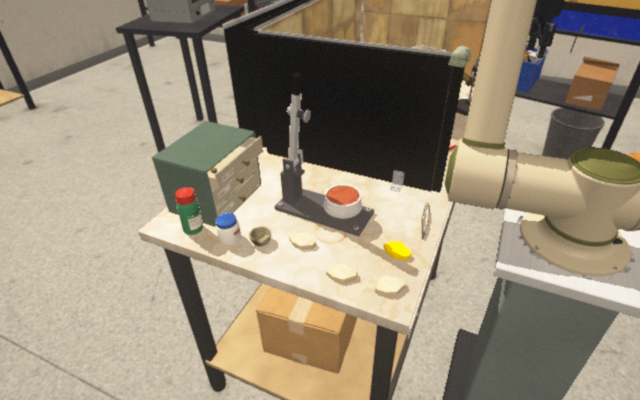

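View pics/top0.png

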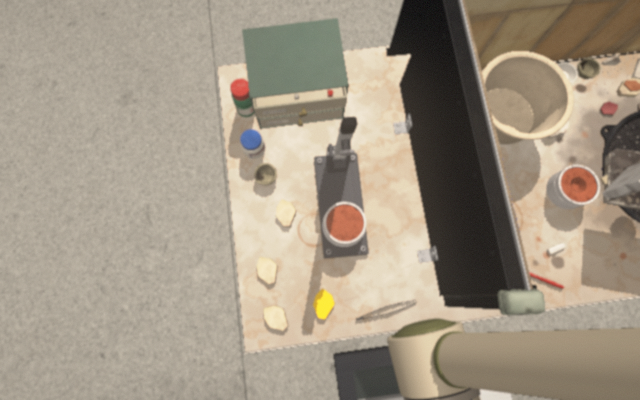

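The side view shows plates at (302,240), (342,272) and (390,286), with the yellow look-alike at (398,250). The mould is at (343,200), and a black panel stands between the arm and the work. In the top view the pale plates are at (286,214), (267,270) and (275,319), yellow at (324,304), the mould at (345,223) and the handle at (347,130). The pale ones left of the clamp match plate_0, and I reject the yellow one by colour.

```bash
cat > h.py <<'E'
from rig import env
import cv2,numpy as np
np.set_printoptions(precision=4,suppress=True)
def ray(c,uv,P=None):
    if 'rotation' in c: R,p=c['rotation'],c['position']
    else: R,p=P[:3,:3]@c['hand_eye'][:3,:3],(P@c['hand_eye'])[:3,3]
    return p,R@np.array([(uv[0]-c['cx'])/c['fx'],(uv[1]-c['cy'])/c['fy'],1])
def onz(c,uv,z,P=None):
    p,d=ray(c,uv,P); return p+d*(z-p[2])/d[2]
def tri(c1,u1,c2,u2):
    p,d=ray(c1,u1);q,e=ray(c2,u2)
    t=np.linalg.lstsq(np.c_[d,-e],q-p,rcond=None)[0]
    a,b=p+d*t[0],q+e*t[1]; return (a+b)/2,np.linalg.norm(a-b)
def tool():
    s=env.observe();P=np.eye(4);P[:3,:3]=s['tool_rot'];P[:3,3]=s['position'];return P
def blobs(m,lo=60,hi=1e9):
    n,l,st,c=cv2.connectedComponentsWithStats(m.astype(np.uint8))
    return [(c[i],st[i,4],cv2.minAreaRect(cv2.findNonZero((l==i).astype(np.uint8)))) for i in range(1,n) if lo<st[i,4]<hi]
E
python3 - <<'E'
from h import *
T,S=env.calibration('top'),env.calibration('side')
it,is_=[cv2.imread(f'pics/{n}0.png') for n in('top','side')]
def red(im,roi):
    h=cv2.cvtColor(im,cv2.COLOR_BGR2HSV);m=((h[...,0]<12)|(h[...,0]>172))&(h[...,1]>120)&(h[...,2]>70)
    k=np.zeros(m.shape,bool);k[roi[1]:roi[3],roi[0]:roi[2]]=1
    return max(blobs(m&k,40),key=lambda b:b[1])
a=red(it,(315,195,375,250));b=red(is_,(320,180,370,218));print(a,b)
print('mould',tri(T,a[0],S,b[0]),onz(T,a[0],.067),onz(S,b[0],.067))
for n,u,v in[('post/pin',(343,152),(290,165)),('handle top',(348,126),(296,78)),('panel near top',(505,298),(448,62)),('panel top far',(395,50),(230,28))]:
    print(n,tri(T,u,S,v))
for u,v in[((286,214),(302,240)),((267,270),(342,272)),((275,319),(390,286)),((324,304),(398,250))]:
    print('plate',onz(T,u,.013),onz(S,v,.013))
for n,p in[('stand corners far',[(316,157),(355,153)]),('near',[(322,258),(367,255)])]:
    for q in p:print(n,onz(T,q,.012))
for q in[(400,125),(428,255),(440,300),(510,300),(525,300),(252,142),(265,175),(245,350),(360,316),(413,303)]:print(q,onz(T,q,0.))
vis=np.hstack([cv2.resize(it[190:345,235:395],None,fx=2.5,fy=2.5,interpolation=cv2.INTER_CUBIC),cv2.resize(is_[60:215,255:415],None,fx=2.5,fy=2.5,interpolation=cv2.INTER_CUBIC)])
cv2.imwrite('pics/crop0.png',vis)
E
```

```text
(array([344.6945, 222.3796]), np.int32(959), ((344.5000305175781, 222.50003051757812), (33.941123962402344, 33.941123962402344), 45.0)) (array([342.6536, 194.7277]), np.int32(459), ((342.5, 195.0), (18.0, 31.0), 90.0))
mould (array([0.5146, 0.1348, 0.0685]), np.float64(0.0011531994837125892)) [0.5143 0.1345 0.067 ] [0.5159 0.133  0.067 ]
post/pin (array([0.6579, 0.121 , 0.1078]), np.float64(0.00775880539253995))
handle top (array([0.6207, 0.1335, 0.3402]), np.float64(0.006305842072310619))
panel near top (array([ 0.3399, -0.0404,  0.3547]), np.float64(0.012358714541207842))
panel top far (array([0.7533, 0.0772, 0.4001]), np.float64(0.10632472811229234))
plate [0.5592 0.2559 0.013 ] [0.5629 0.2621 0.013 ]
plate [0.4424 0.3114 0.013 ] [0.442  0.3159 0.013 ]
plate [0.3383 0.306  0.013 ] [0.3392 0.3122 0.013 ]
plate [0.3549 0.1992 0.013 ] [0.3531 0.2067 0.013 ]
stand corners far [0.6821 0.1719 0.012 ]
stand corners far [0.6797 0.0819 0.012 ]
near [0.4521 0.19   0.012 ]
near [0.4454 0.0919 0.012 ]
(400, 125) [ 0.738  -0.0356  0.    ]
(428, 255) [ 0.4283 -0.0433  0.    ]
(440, 300) [ 0.3293 -0.0507  0.    ]
(510, 300) [ 0.3089 -0.2008  0.    ]
(525, 300) [ 0.3046 -0.233   0.    ]
(252, 142) [0.7424 0.3145 0.    ]
(265, 175) [0.6588 0.2933 0.    ]
(245, 350) [0.2836 0.3771 0.    ]
(360, 316) [0.3195 0.126  0.    ]
(413, 303) [0.331  0.0083 0.    ]
```

View pics/crop0.png

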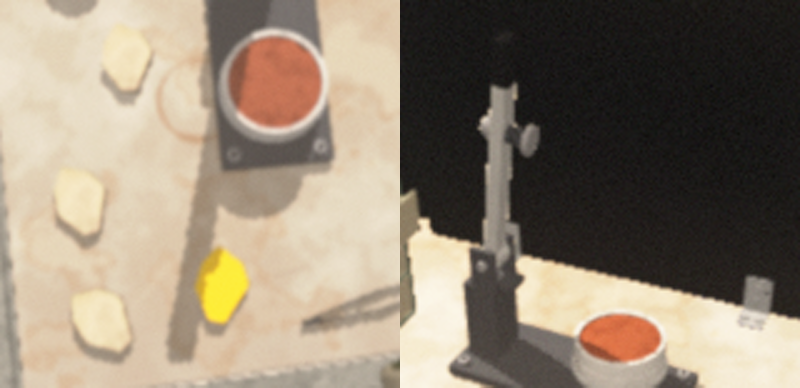

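The crop shows three pale plates and one yellow one. The yellow one, at crop (222,286), is rejected. The bar stands upright with the foot toward the robot. Next I lift over the panel (top at about 0.36 m) and go above the plates for a closer look.

Emit:
jog_arm --hand '[0.07, 0.07, 0.07, 0.07, 0.07]' --pt "0 0 0.05" --pt "0 0 0.05" --pt "0 0 0.05" --pt "0 0 0.05" --pt "0.03 0.04 0.01" --yaw '[0, 0, 0, 0, 0]'

```text
time_s: 0.72
position: [0.197, -0.4853, 0.4599]
tool_rot: [[0.953, 0.302, 0.0], [0.302, -0.953, -0.004], [-0.001, 0.003, -1.0]]
ft_force: [1.5, -0.2, -1.0]
grip_width: 0.0698
gripper_force: 0.0
```

Emit:
jog_arm --hand '[0.07, 0.07, 0.07, 0.07, 0.07]' --pt "0.037 0.042 0" --pt "0.037 0.042 0" --pt "0.037 0.042 0" --pt "0.037 0.042 0" --pt "0.037 0.042 0" --yaw '[0, 0, 0, 0, 0]'

```text
time_s: 1.35
position: [0.3836, -0.2722, 0.4581]
tool_rot: [[0.952, 0.305, -0.0], [0.305, -0.952, 0.0], [-0.0, -0.0, -1.0]]
ft_force: [1.3, -0.9, -0.2]
grip_width: 0.0699
gripper_force: 0.0
```

Emit:
jog_arm --hand '[0.07, 0.07, 0.07, 0.07, 0.07]' --pt "0.02 0.055 0" --pt "0.02 0.055 0" --pt "0.01 0.055 0" --pt "0 0.055 0" --pt "0 0.055 0" --yaw '[0, 0, 0, 0, 0]'

```text
time_s: 1.98
position: [0.4324, 0.003, 0.458]
tool_rot: [[0.952, 0.305, -0.001], [0.305, -0.952, 0.0], [-0.001, -0.0, -1.0]]
ft_force: [0.6, 0.8, -0.4]
grip_width: 0.07
gripper_force: 0.0
```

Emit:
jog_arm --hand '[0.07, 0.07, 0.07, 0.07, 0.07]' --pt "0 0.055 0" --pt "0 0.055 0" --pt "0 0.055 -0.04" --pt "0 0.055 -0.05" --pt "0 0.04 -0.05" --yaw '[0, 0, 0, 0, 0]'

```text
time_s: 2.6
position: [0.4323, 0.2488, 0.3294]
tool_rot: [[0.952, 0.306, 0.001], [0.306, -0.952, 0.0], [0.001, 0.0, -1.0]]
ft_force: [1.3, 0.6, 0.6]
grip_width: 0.0702
gripper_force: 0.0
```

Emit:
jog_arm --hand '[0.07, 0.07, 0.07, 0.07, 0.07]' --pt "0 0 -0.03" --pt "0 0 0" --pt "0 0 0" --pt "0 0 0" --pt "0 0 0" --yaw '[0, 0, 0, 0, 0]'

```text
time_s: 3.22
position: [0.4329, 0.2468, 0.3016]
tool_rot: [[0.953, 0.304, 0.002], [0.304, -0.953, 0.0], [0.002, 0.0, -1.0]]
ft_force: [-0.1, 0.5, 0.2]
grip_width: 0.0701
gripper_force: 0.0
```

Run:
```python
from h import *
P=tool();im=env.get_image('wrist');np.savez('w1.npz',P=P,im=im);print(P)
W=env.calibration('wrist')
h=cv2.cvtColor(im,cv2.COLOR_RGB2HSV)
v=im[:,:,::-1].copy()
for p in[(.559,.257),(.442,.312),(.338,.308),(.5145,.1345)]:
    X=np.linalg.inv(P@W['hand_eye'])@np.array([*p,.013 if p[1]>.2 else .068,1])
    u=int(W['fx']*X[0]/X[2]+W['cx']),int(W['fy']*X[1]/X[2]+W['cy']);print(p,u,h[u[1],u[0]] if 0<=u[0]<640 and 0<=u[1]<400 else None)
cv2.imwrite('pics/w1.png',v)
```

```text
[[ 0.9526  0.3044  0.0016  0.4329]
 [ 0.3044 -0.9526  0.0005  0.2468]
 [ 0.0016  0.     -1.      0.3016]
 [ 0.      0.      0.      1.    ]]
(0.559, 0.257) (342, 67) [ 21  73 177]
(0.442, 0.312) (276, 143) [ 20  73 177]
(0.338, 0.308) (260, 212) [ 20  73 174]
(0.5145, 0.1345) (432, 136) [  9 178 132]
```

View pics/w1.png

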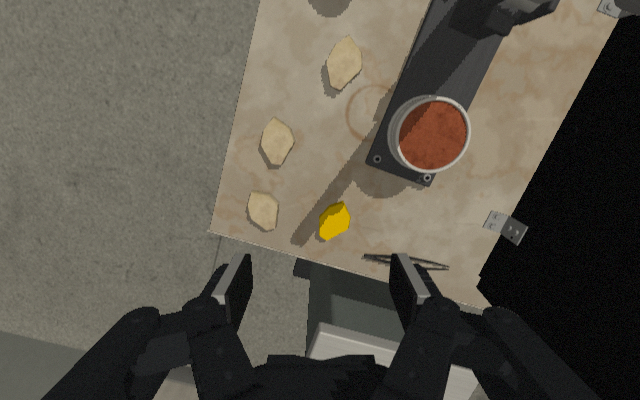

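The wrist view shows plates at (344,63), (277,141) and (263,211), yellow at (335,221), and the mould filling at (433,134). I'll segment the plates and work out the exact poses.

Run:
```python
from h import *
d=np.load('w1.npz');P,im=d['P'],d['im'];W=env.calibration('wrist')
lab=cv2.cvtColor(im,cv2.COLOR_RGB2LAB).astype(float)
for n,(u,v) in zip('ABC',[(344,63),(277,141),(263,211)]):
    ref=np.median(lab[v-5:v+6,u-5:u+6].reshape(-1,3),0)
    m=np.linalg.norm((lab-ref)*[.6,1.5,1.5],axis=2)<14
    k=np.zeros(m.shape,bool);k[max(v-36,0):v+37,u-36:u+37]=1
    m=cv2.morphologyEx((m&k).astype(np.uint8),cv2.MORPH_OPEN,np.ones((3,3)))
    b=max(blobs(m),key=lambda b:b[1])
    nn,l=cv2.connectedComponents(m);l=(l==l[v,u]).astype(np.uint8)
    c=max(cv2.findContours(l,0,1)[0],key=cv2.contourArea)[:,0]
    w=np.array([onz(W,q,.011,P)[:2] for q in c])*1000
    (cx,cy),(a,bb),an=cv2.minAreaRect(w.astype(np.float32))
    box=cv2.boxPoints(((cx,cy),(a,bb),an))
    e=[box[1]-box[0],box[2]-box[1]];e=max(e,key=np.linalg.norm)
    # width profile: extents along directions
    th=np.radians(np.arange(0,180,15));wd=[np.ptp(w@[np.cos(t),np.sin(t)]) for t in th]
    M=cv2.moments(w.astype(np.float32));
    print(n,b[1],'rect c',cx,cy,'size',a,bb,'long yaw',np.degrees(np.arctan2(e[1],e[0]))%180,'centroid',M['m10']/M['m00'],M['m01']/M['m00'],np.round(wd))
h=cv2.cvtColor(im,cv2.COLOR_RGB2HSV)
m=((h[...,0]<14)|(h[...,0]>172))&(h[...,1]>120)&(h[...,2]>60);m[:,:380]=0;m[200:]=0
b=max(blobs(m),key=lambda b:b[1]);print(b)
T,S=env.calibration('top'),env.calibration('side')
for z in(.064,.068,.072):print(z,onz(W,b[0],z,P),onz(T,(344.7,222.4),z),onz(S,(342.65,194.7),z))
```

```text
A 1614 rect c 571.36279296875 259.27508544921875 size 48.91800308227539 72.8719711303711 long yaw 168.0606 centroid 570.6136938118814 258.0496034987816 [73. 71. 69. 64. 56. 50. 53. 57. 58. 61. 68. 72.]
B 1023 rect c 442.89556884765625 314.5200500488281 size 42.8784065246582 54.86431884765625 long yaw 165.7705 centroid 444.40942664103494 313.0339061572108 [59. 59. 60. 57. 52. 43. 42. 42. 44. 46. 51. 55.]
C 830 rect c 340.0146789550781 306.8799133300781 size 54.02765655517578 42.05758285522461 long yaw 7.7464986 centroid 342.19057810668033 305.9620138679139 [53. 57. 61. 62. 61. 55. 46. 41. 43. 46. 46. 49.]
(array([432.3359, 134.7639]), np.int32(3570), ((432.75, 134.75), (62.93251037597656, 70.71068572998047), 45.0))
0.064 [0.5159 0.1339 0.064 ] [0.5147 0.1342 0.064 ] [0.5175 0.1292 0.064 ]
0.068 [0.5159 0.1354 0.068 ] [0.5141 0.1346 0.068 ] [0.5155 0.1341 0.068 ]
0.072 [0.5158 0.1369 0.072 ] [0.5135 0.1349 0.072 ] [0.5135 0.1391 0.072 ]
```

Emit:
jog_arm --hand '[0.07, 0.07, 0.07, 0.07, 0.07]' --pt "0 0.005 0" --pt "0 0.005 0" --pt "0 0.005 0" --pt "0 0.005 0" --pt "0 0.005 0" --yaw '[0.186, 0.186, 0.186, 0.186, 0.186]'

```text
time_s: 3.9
position: [0.4328, 0.2721, 0.301]
tool_rot: [[0.319, 0.948, 0.0], [0.948, -0.319, 0.0], [0.0, 0.0, -1.0]]
ft_force: [-0.6, 0.0, 0.6]
grip_width: 0.0699
gripper_force: 0.0
```

Emit:
jog_arm --hand '[0.07, 0.07, 0.07, 0.07, 0.07]' --pt "0 0.005 -0.01" --pt "0 0.005 -0.01" --pt "0 0.005 -0.01" --pt "0 0.005 -0.01" --pt "0 0.005 -0.01" --yaw '[0.186, 0.186, 0.186, 0.186, 0.186]'

```text
time_s: 4.53
position: [0.4328, 0.2971, 0.2507]
tool_rot: [[-0.569, 0.823, 0.0], [0.823, 0.569, 0.0], [-0.0, 0.0, -1.0]]
ft_force: [0.0, -0.0, -0.3]
grip_width: 0.0698
gripper_force: 0.0
```

Emit:
jog_arm --hand '[0.07, 0.07, 0.07, 0.07, 0.07]' --pt "0 0.005 -0.01" --pt "0 0.005 -0.01" --pt "0.002 0.005 -0.01" --pt "0.003 0.002 -0.01" --pt "0.003 0 -0.01" --yaw '[0.186, 0.186, 0.186, 0.186, 0.186]'

```text
time_s: 5.15
position: [0.4409, 0.3141, 0.2007]
tool_rot: [[-0.999, 0.036, 0.0], [0.036, 0.999, 0.0], [-0.0, 0.0, -1.0]]
ft_force: [0.7, 0.8, -0.1]
grip_width: 0.0698
gripper_force: 0.0
```

```bash
cat > plates.py <<'E'
from h import *
import sys
def plates(tag,pts,z=.012):
    P=tool();im=env.get_image('wrist');W=env.calibration('wrist');print(P[:3,3],P[:3,0])
    v=im[:,:,::-1].copy();lab=cv2.cvtColor(im,cv2.COLOR_RGB2LAB).astype(float)
    for p in pts:
        X=np.linalg.inv(P@W['hand_eye'])@np.array([*p,z,1])
        u,w_=int(W['fx']*X[0]/X[2]+W['cx']),int(W['fy']*X[1]/X[2]+W['cy'])
        if not(0<=u<640 and 0<=w_<400):print(p,'out',u,w_);continue
        ref=np.median(lab[w_-4:w_+5,u-4:u+5].reshape(-1,3),0)
        m=(np.linalg.norm((lab-ref)*[.6,1.5,1.5],axis=2)<13).astype(np.uint8)
        r=int(55/1000*W['fx']/X[2]);k=np.zeros_like(m);cv2.circle(k,(u,w_),r,1,-1)
        m=cv2.morphologyEx(m&k,cv2.MORPH_OPEN,np.ones((5,5)))
        l=cv2.connectedComponents(m)[1];l=(l==l[w_,u]).astype(np.uint8)
        c=max(cv2.findContours(l,0,1)[0],key=cv2.contourArea)
        cv2.drawContours(v,[c],-1,(0,0,255),1)
        g=np.array([onz(W,q,z,P)[:2] for q in c[:,0]])*1000
        th=np.arange(0,180,10);wd=np.round([np.ptp(g@[np.cos(t),np.sin(t)]) for t in np.radians(th)])
        (cx,cy),s,an=cv2.minAreaRect(g.astype(np.float32));print(p,(u,w_),'c',cx,cy,s,an,'min dir',th[wd.argmin()],wd)
    cv2.imwrite(f'pics/{tag}.png',v)
E
python3 -c "
from plates import *
plates('w2',[(.562,.258),(.443,.314),(.341,.306)])"
```

```text
[0.4409 0.3141 0.2007] [-0.9994  0.0357 -0.0005]
(0.562, 0.258) (277, 281) c 566.3133544921875 257.0647277832031 (42.31884765625, 61.27280807495117) 86.44249725341797 min dir 90 [62. 63. 62. 59. 57. 53. 48. 47. 44. 43. 45. 46. 48. 51. 54. 56. 59. 61.]
(0.443, 0.314) (321, 183) c 443.4472351074219 314.3020324707031 (42.53365707397461, 54.11676025390625) 76.39368438720703 min dir 90 [57. 60. 61. 62. 60. 56. 51. 46. 42. 41. 42. 44. 44. 44. 46. 50. 53. 55.]
(0.341, 0.306) (309, 82) c 340.5572814941406 305.8796691894531 (52.108299255371094, 43.726951599121094) 5.356199264526367 min dir 100 [50. 54. 58. 60. 62. 62. 60. 57. 51. 45. 43. 43. 43. 44. 45. 45. 45. 48.]
```

View pics/w2.png

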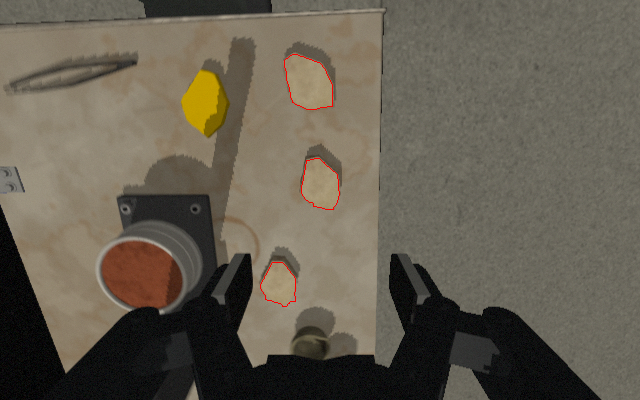

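The contours sit on the three pale plates at (309,82), (321,183) and (277,281), with widths of about 42–46 mm across world y. I'll grip the middle one first.

Emit:
jog_arm --hand '[0.07, 0.07, 0.07, 0.07, 0.07]' --pt "0.0025 0 -0.05" --pt "0 0 -0.05" --pt "0 0 -0.045" --pt "0 0 -0.025" --pt "0 0 -0.01" --yaw '[0.1, 0, 0, 0, 0]'

```text
time_s: 5.82
position: [0.4431, 0.3139, 0.0198]
tool_rot: [[-0.998, -0.056, -0.001], [-0.056, 0.998, -0.001], [0.001, -0.001, -1.0]]
ft_force: [0.3, 0.6, 0.1]
grip_width: 0.0698
gripper_force: 0.0
```

Emit:
jog_arm --hand '[0.03, 0.03, 0.03, 0.03, 0.03]' --pt "0 0 0" --pt "0 0 0" --pt "0 0 0" --pt "0 0 0" --pt "0 0 0" --yaw '[0, 0, 0, 0, 0]' --grip_force 40

```text
time_s: 6.45
position: [0.4439, 0.3145, 0.0221]
tool_rot: [[-0.998, -0.058, 0.003], [-0.058, 0.998, 0.001], [-0.003, 0.001, -1.0]]
ft_force: [-1.0, 0.7, 7.7]
grip_width: 0.0417
gripper_force: 41.1
```

Emit:
jog_arm --hand '[0.03, 0.03, 0.03, 0.03, 0.03]' --pt "0 0 0.005" --pt "0 0 0.02" --pt "0 0 0.04" --pt "0 0 0.05" --pt "0 0 0.03" --yaw '[0, 0, 0, 0, 0]'

```text
time_s: 7.08
position: [0.4434, 0.3141, 0.1685]
tool_rot: [[-0.998, -0.058, 0.003], [-0.058, 0.998, 0.001], [-0.003, 0.001, -1.0]]
ft_force: [-0.9, -0.1, -0.1]
grip_width: 0.0418
gripper_force: 40.4
```

Emit:
jog_arm --hand '[0.03, 0.03, 0.03, 0.03, 0.03]' --pt "0.018 -0.045 0" --pt "0.018 -0.045 0" --pt "0.018 -0.045 0" --pt "0.0175 -0.0445 0" --pt "0 0 -0.03" --yaw '[0, 0, 0, 0, 0]'

```text
time_s: 7.7
position: [0.5168, 0.1318, 0.1372]
tool_rot: [[-0.999, -0.054, 0.005], [-0.054, 0.999, -0.0], [-0.005, -0.001, -1.0]]
ft_force: [-0.3, 0.6, -0.7]
grip_width: 0.0417
gripper_force: 40.4
```

Emit:
jog_arm --hand '[0.03, 0.03, 0.03, 0.03, 0.03]' --pt "0 0 -0.02" --pt "0 0 -0.015" --pt "0 0 -0.005" --pt "0 0 0" --pt "0 0 0" --yaw '[0, 0, 0, 0, 0]'

```text
time_s: 8.32
position: [0.515, 0.1346, 0.0964]
tool_rot: [[-0.998, -0.058, 0.001], [-0.058, 0.998, 0.0], [-0.001, -0.0, -1.0]]
ft_force: [0.6, -0.1, -0.3]
grip_width: 0.0416
gripper_force: 40.4
```

Run:
```python
from h import *
s=env.observe();print(s['time_s'],s['position'],s['ft_force'])
P=tool();im=env.get_image('wrist');si=env.get_image('side')
v=np.hstack([im[100:400,200:440,::-1],cv2.resize(si[140:260,280:420,::-1],(350,300),interpolation=cv2.INTER_CUBIC)])
cv2.imwrite('pics/p1.png',v)
```

```text
8.325 [0.515  0.1346 0.0964] [ 0.6274 -0.1185 -0.2815]
```

View pics/p1.png

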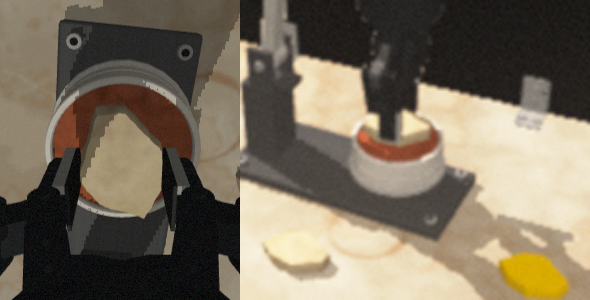

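The plate is held over the middle of the mould, with the pads inside the rim. I'm lowering it slowly and will use the contact height as a measurement.

Emit:
jog_arm --hand '[0.03, 0.03, 0.03, 0.03, 0.03]' --pt "0 0 -0.002" --pt "0 0 -0.002" --pt "0 0 -0.002" --pt "0 0 0" --pt "0 0 0" --yaw '[0, 0, 0, 0, 0]'

```text
time_s: 9.05
position: [0.5147, 0.1346, 0.0911]
tool_rot: [[-0.998, -0.058, 0.001], [-0.058, 0.998, -0.0], [-0.001, -0.0, -1.0]]
ft_force: [-4.9, -1.2, 14.3]
grip_width: 0.0417
gripper_force: 42.2
```

Contact is at TCP z 0.091, against 0.022 on the table, so the filling is at about 0.069. Two plates should then press the foot in by about 2 mm, which I'll verify. Now I release this plate and fetch the one at (0.3405,0.306).

Emit:
jog_arm --hand '[0.065, 0.065, 0.065, 0.065, 0.065]' --pt "0 0 0" --pt "0 0 0.001" --pt "0 0 0.02" --pt "0 0 0.04" --pt "-0.02 0.02 0.02" --yaw '[0, 0, 0, 0, 0]'

```text
time_s: 9.68
position: [0.4958, 0.154, 0.1723]
tool_rot: [[-0.998, -0.056, 0.003], [-0.056, 0.998, 0.0], [-0.003, -0.0, -1.0]]
ft_force: [-0.0, 0.8, 0.1]
grip_width: 0.0648
gripper_force: 0.0
```

Emit:
jog_arm --hand '[0.07, 0.07, 0.07, 0.07, 0.07]' --pt "-0.04 0.04 0" --pt "-0.04 0.04 0" --pt "-0.04 0.04 0" --pt "-0.034 0.0315 -0.02" --pt "0 0 -0.05" --yaw '[0.05, 0.05, 0.05, 0.05, 0]'

```text
time_s: 10.3
position: [0.3396, 0.3082, 0.1013]
tool_rot: [[-0.966, -0.26, 0.004], [-0.26, 0.966, 0.003], [-0.005, 0.001, -1.0]]
ft_force: [1.1, -0.4, -0.3]
grip_width: 0.0699
gripper_force: 0.0
```

Run:
```python
from plates import *
plates('w3',[(.3405,.306)])
T=env.calibration('top');cv2.imwrite('pics/t3.png',cv2.resize(env.get_image('top')[180:340,240:400,::-1],None,fx=3,fy=3))
```

```text
[0.3396 0.3082 0.1013] [-0.9656 -0.2598 -0.0047]
(0.3405, 0.306) (317, 214) c 340.5343933105469 305.9845275878906 (56.69291305541992, 41.64104080200195) 15.034494400024414 min dir 100 [56. 57. 58. 60. 62. 62. 60. 57. 52. 47. 42. 42. 43. 44. 45. 47. 49. 53.]
```

View pics/t3.png

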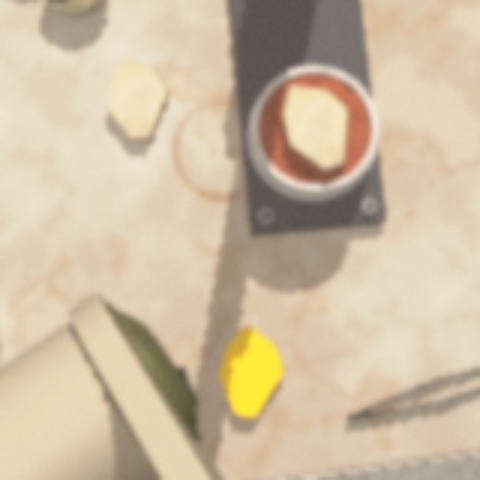

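The top view shows the first plate flat and centred on the mould at crop (315,125). I'm gripping the second plate, at (0.3405,0.306).

Emit:
jog_arm --hand '[0.07, 0.07, 0.07, 0.07, 0.07]' --pt "0 0 -0.05" --pt "0 0 -0.02" --pt "0 0 -0.009" --pt "0 0 0" --pt "0 0 0" --yaw '[0, 0, 0, 0, 0]'

```text
time_s: 11.02
position: [0.3414, 0.3063, 0.0228]
tool_rot: [[-0.967, -0.255, 0.002], [-0.255, 0.967, 0.001], [-0.002, 0.0, -1.0]]
ft_force: [-0.3, -1.1, -0.0]
grip_width: 0.0703
gripper_force: 0.0
```

Emit:
jog_arm --hand '[0.03, 0.03, 0.03, 0.03, 0.03]' --pt "0 0 0" --pt "0 0 0" --pt "0 0 0" --pt "0 0 0" --pt "0 0 0" --yaw '[0, 0, 0, 0, 0]'

```text
time_s: 11.65
position: [0.341, 0.3061, 0.0227]
tool_rot: [[-0.967, -0.256, 0.001], [-0.256, 0.967, 0.0], [-0.001, -0.0, -1.0]]
ft_force: [-1.3, -2.9, 10.8]
grip_width: 0.0415
gripper_force: 39.1
```

Emit:
jog_arm --hand '[0.03, 0.03, 0.03, 0.03, 0.03]' --pt "0 0 0.005" --pt "0 0 0.02" --pt "0 0 0.04" --pt "0 0 0.05" --pt "0 0 0.03" --yaw '[0, 0, 0, 0, 0]'

```text
time_s: 12.28
position: [0.3408, 0.3062, 0.1692]
tool_rot: [[-0.967, -0.255, 0.002], [-0.255, 0.967, 0.001], [-0.003, 0.001, -1.0]]
ft_force: [0.3, -0.3, -1.1]
grip_width: 0.042
gripper_force: 40.5
```

Emit:
jog_arm --hand '[0.03, 0.03, 0.03, 0.03, 0.03]' --pt "0.0435 -0.043 0" --pt "0.0435 -0.043 0" --pt "0.0435 -0.043 0" --pt "0.0435 -0.0425 0" --pt "0 0 -0.02" --yaw '[-0.05, -0.05, -0.05, -0.05, 0]'

```text
time_s: 12.9
position: [0.5178, 0.1316, 0.1473]
tool_rot: [[-0.999, -0.053, 0.004], [-0.053, 0.999, -0.0], [-0.004, -0.0, -1.0]]
ft_force: [-0.8, -0.1, -0.7]
grip_width: 0.0415
gripper_force: 40.5
```

Emit:
jog_arm --hand '[0.03, 0.03, 0.03, 0.03, 0.03]' --pt "0 0 -0.02" --pt "0 0 -0.01" --pt "0 0 0" --pt "0 0 0" --pt "0 0 0" --yaw '[0, 0, 0, 0, 0]'

```text
time_s: 13.52
position: [0.5149, 0.1346, 0.1174]
tool_rot: [[-0.998, -0.058, 0.001], [-0.058, 0.998, 0.0], [-0.001, -0.0, -1.0]]
ft_force: [0.9, -0.3, -0.2]
grip_width: 0.0416
gripper_force: 40.5
```

Emit:
jog_arm --hand '[0.03, 0.03, 0.03, 0.03, 0.03]' --pt "0 0 -0.006" --pt "0 0 -0.004" --pt "0 0 -0.001" --pt "0 0 0" --pt "0 0 0" --yaw '[0, 0, 0, 0, 0]'

```text
time_s: 14.15
position: [0.5147, 0.1345, 0.1058]
tool_rot: [[-0.998, -0.058, 0.0], [-0.058, 0.998, 0.0], [-0.0, 0.0, -1.0]]
ft_force: [-0.6, 0.5, 0.7]
grip_width: 0.0412
gripper_force: 40.6
```

Emit:
jog_arm --hand '[0.03, 0.03, 0.03, 0.03, 0.03]' --pt "0 0 -0.001" --pt "0 0 0" --pt "0 0 0" --pt "0 0 0" --pt "0 0 0" --yaw '[0, 0, 0, 0, 0]'

```text
time_s: 14.78
position: [0.5148, 0.1345, 0.1049]
tool_rot: [[-0.998, -0.058, 0.0], [-0.058, 0.998, -0.0], [-0.0, -0.0, -1.0]]
ft_force: [-1.8, -0.7, 3.0]
grip_width: 0.0415
gripper_force: 41.2
```

Contact at 0.105 gives a filling height of about 0.0692 and a pile top of about 0.095, roughly 2 mm above the free foot's level, so two plates it is. I release, rise straight up and go to the handle.

Emit:
jog_arm --hand '[0.065, 0.065, 0.065, 0.065, 0.065]' --pt "0 0 0" --pt "0 0 0.001" --pt "0 0 0.02" --pt "0 0 0.05" --pt "0 0 0.06" --yaw '[0, 0, 0, 0, 0]'

```text
time_s: 15.4
position: [0.5142, 0.1345, 0.2365]
tool_rot: [[-0.998, -0.058, -0.002], [-0.058, 0.998, -0.0], [0.002, 0.0, -1.0]]
ft_force: [0.5, 0.2, 0.2]
grip_width: 0.0652
gripper_force: 0.0
```

Emit:
jog_arm --hand '[0.065, 0.065, 0.065, 0.065, 0.065]' --pt "0 0 0.06" --pt "0 0 0.06" --pt "0 0 0.06" --pt "0.015 -0.001 0.01" --pt "0.02 -0.001 0" --yaw '[-0.06, -0.06, 0, 0, 0]'

```text
time_s: 16.02
position: [0.5499, 0.1326, 0.4272]
tool_rot: [[-0.998, 0.062, 0.003], [0.062, 0.998, 0.0], [-0.003, 0.0, -1.0]]
ft_force: [0.1, 0.6, -0.4]
grip_width: 0.0648
gripper_force: 0.0
```

Emit:
jog_arm --hand '[0.065, 0.065, 0.065, 0.065, 0.065]' --pt "0 0 0" --pt "0 0 0" --pt "0 0 0" --pt "0 0 0" --pt "0 0 0" --yaw '[0, 0, 0, 0, 0]'

```text
time_s: 16.65
position: [0.5495, 0.1326, 0.4259]
tool_rot: [[-0.998, 0.062, 0.0], [0.062, 0.998, 0.0], [-0.0, 0.0, -1.0]]
ft_force: [0.6, -0.4, 0.5]
grip_width: 0.0649
gripper_force: 0.0
```

Run:
```python
from h import *
P=tool();im=env.get_image('wrist');t=env.get_image('top');s=env.get_image('side');print(P)
W=env.calibration('wrist');np.savez('w4.npz',P=P,im=im)
for n,p in[('top',(.633,.1275,.349)),('ctr',(.6354,.1275,.3265))]:
    X=np.linalg.inv(P@W['hand_eye'])@np.array([*p,1]);print(n,W['fx']*X[0]/X[2]+W['cx'],W['fy']*X[1]/X[2]+W['cy'])
a=im[:,100:540,::-1];b=cv2.resize(s[60:230,240:400,::-1],(320,340),interpolation=cv2.INTER_CUBIC)
b=np.vstack([b,np.zeros((60,320,3),np.uint8)])
cv2.imwrite('pics/p4.png',np.hstack([a,b]))
```

```text
[[-0.9981  0.0617  0.0002  0.5495]
 [ 0.0617  0.9981  0.      0.1326]
 [-0.0002  0.     -1.      0.4259]
 [ 0.      0.      0.      1.    ]]
top 321.41816568106367 316.9058596362943
ctr 321.5239491311876 301.94197808707054
```

View pics/p4.png

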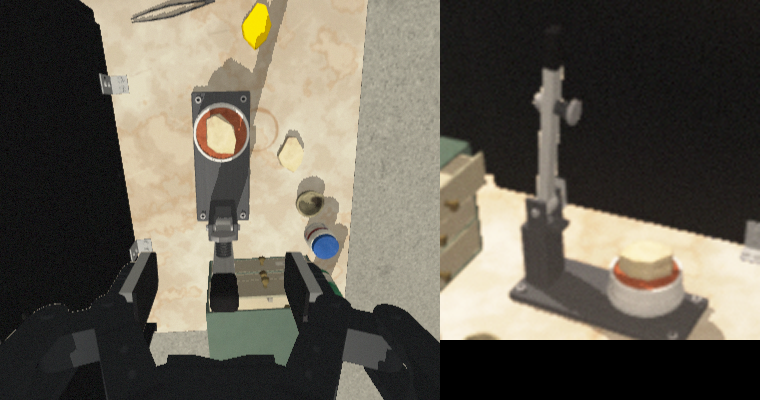

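The pile looks flat and centred, with two plates at crop (221,134). The handle is at crop (225,290), slightly nearer than predicted, so I'll measure its outline.

Run:
```python
from h import *
d=np.load('w4.npz');P,im=d['P'],d['im'];W=env.calibration('wrist')
h=cv2.cvtColor(im,cv2.COLOR_RGB2HSV)
m=(h[...,2]<48);k=np.zeros(m.shape,bool);k[262:330,295:358]=1
b=max(blobs(m&k,100),key=lambda b:b[1]);print(b)
mm=m&k;print('cols',[(r,np.flatnonzero(mm[r])[[0,-1]]) for r in range(266,318,4) if mm[r].any()])
# stand corners
A=(onz(W,(303,216),.012,P)+onz(W,(342,216),.012,P))/2;B=(onz(W,(297,99),.012,P)+onz(W,(344,98),.012,P))/2
print('axis yaw',np.degrees(np.arctan2(*(A-B)[1::-1])),A,B)
ps=np.radians(-2.8);c,s=np.cos(ps),np.sin(ps);R=np.array([[c,-s,0],[s,c,0],[0,0,1]])
I=np.linalg.inv(P@W['hand_eye'])
for th in(1.5,1.47,1.44,1.4):
    o=[]
    for r,t in((225,-9),(225,9),(179,-9)):
        p=np.array([.135-r/1e3*np.cos(th)-t/1e3*np.sin(th)*-1*-1, 0, .125+r/1e3*np.sin(th)-t/1e3*np.cos(th)])
        w=R@[p[0],0,0]+[.515,.1348,p[2]]
        X=I@np.array([*w,1]);o.append((round(W['fx']*X[0]/X[2]+W['cx'],1),round(W['fy']*X[1]/X[2]+W['cy'],1)))
    print(th,o)
```

```text
(array([323.7096, 292.5846]), np.int32(1016), ((324.0, 292.0), (38.0, 28.0), 90.0))
cols [(274, array([313, 334])), (278, array([312, 336])), (282, array([311, 336])), (286, array([311, 337])), (290, array([311, 337])), (294, array([310, 337])), (298, array([310, 338])), (302, array([310, 337])), (306, array([310, 337])), (310, array([312, 336]))]
axis yaw -2.5051551855322987 [0.6741 0.1279 0.012 ] [0.4618 0.1372 0.012 ]
1.5 [(np.float64(323.4), np.float64(327.8)), (np.float64(323.2), np.float64(308.3)), (np.float64(323.1), np.float64(296.8))]
1.47 [(np.float64(323.4), np.float64(320.7)), (np.float64(323.1), np.float64(300.5)), (np.float64(323.0), np.float64(291.9))]
1.44 [(np.float64(323.3), np.float64(313.3)), (np.float64(323.0), np.float64(292.5)), (np.float64(322.9), np.float64(286.9))]
1.4 [(np.float64(323.1), np.float64(303.1)), (np.float64(322.9), np.float64(281.6)), (np.float64(322.9), np.float64(279.9))]
```

The handle fits a bar angle of about 1.435 rad, with its centre near (0.6225, 0.130, 0.325), which agrees with the side/top estimate. I go over it, down, and grip.

Emit:
jog_arm --hand '[0.065, 0.065, 0.065, 0.065, 0.065]' --pt "0.04 -0.0015 0" --pt "0.033 -0.001 0" --pt "0 0 -0.04" --pt "0 0 -0.04" --pt "0 0 -0.022" --yaw '[0.016, 0, 0, 0, 0]'

```text
time_s: 17.42
position: [0.6223, 0.13, 0.3213]
tool_rot: [[-0.999, 0.046, -0.003], [0.046, 0.999, -0.0], [0.003, -0.0, -1.0]]
ft_force: [0.1, 0.1, 0.0]
grip_width: 0.0651
gripper_force: 0.0
```

Emit:
jog_arm --hand '[0.01, 0.01, 0.01, 0.01, 0.01]' --pt "0 0 0" --pt "0 0 0" --pt "0 0 0" --pt "0 0 0" --pt "0 0 0" --yaw '[0, 0, 0, 0, 0]' --grip_force 25

```text
time_s: 18.05
position: [0.6229, 0.1307, 0.3253]
tool_rot: [[-0.999, 0.045, 0.003], [0.045, 0.999, 0.001], [-0.003, 0.001, -1.0]]
ft_force: [1.7, 5.3, 5.4]
grip_width: 0.0238
gripper_force: 29.5
```

Emit:
jog_arm --hand '[0.01, 0.01, 0.01, 0.01, 0.01]' --pt "0 0 0" --pt "0 0 0" --pt "0 0 0" --pt "0 0 0" --pt "0 0 0" --yaw '[0, 0, 0, 0, 0]'

```text
time_s: 18.68
position: [0.6229, 0.1307, 0.3254]
tool_rot: [[-0.999, 0.045, 0.003], [0.045, 0.999, 0.001], [-0.003, 0.001, -1.0]]
ft_force: [1.4, 4.9, 5.0]
grip_width: 0.0235
gripper_force: 29.5
```

The handle is gripped (23.5 mm). Now I lead it along the arc, radius about 0.2035 m, in steps.

Emit:
jog_arm --hand '[0.01, 0.01, 0.01, 0.01, 0.01]' --pt "-0.019 0.0015 -0.0025" --pt "-0.019 0.001 -0.0055" --pt "-0.018 0.001 -0.007" --pt "-0.0175 0.001 -0.009" --pt "-0.0165 0.0005 -0.0105" --yaw '[0, 0, 0, 0, 0]'

```text
time_s: 19.3
position: [0.5328, 0.1347, 0.2907]
tool_rot: [[-0.999, 0.046, 0.004], [0.046, 0.999, -0.001], [-0.004, -0.0, -1.0]]
ft_force: [2.4, 0.9, 1.7]
grip_width: 0.0241
gripper_force: 29.3
```

Emit:
jog_arm --hand '[0.01, 0.01, 0.01, 0.01, 0.01]' --pt "-0.0155 0.0007 -0.012" --pt "-0.014 0.0007 -0.0135" --pt "-0.013 0.0006 -0.0145" --pt "-0.0115 0.0005 -0.016" --pt "-0.01 0.0005 -0.017" --yaw '[0, 0, 0, 0, 0]'

```text
time_s: 19.92
position: [0.4685, 0.1375, 0.2169]
tool_rot: [[-0.999, 0.046, 0.002], [0.046, 0.999, -0.001], [-0.002, -0.001, -1.0]]
ft_force: [0.9, -2.6, 2.3]
grip_width: 0.0236
gripper_force: 29.0
```

Emit:
jog_arm --hand '[0.01, 0.01, 0.01, 0.01, 0.01]' --pt "-0.008 0.0004 -0.0175" --pt "-0.0065 0.0003 -0.0185" --pt "-0.0045 0.0002 -0.019" --pt "-0.003 0 -0.0185" --pt "0 0 0" --yaw '[0, 0, 0, 0, 0]'

```text
time_s: 20.55
position: [0.4464, 0.1385, 0.1424]
tool_rot: [[-0.999, 0.046, -0.002], [0.046, 0.999, -0.001], [0.002, -0.001, -1.0]]
ft_force: [-2.1, -3.6, -1.5]
grip_width: 0.0239
gripper_force: 28.2
```

Emit:
jog_arm --hand '[0.01, 0.01, 0.01, 0.01, 0.01]' --pt "-0.001 0 -0.008" --pt "0 0 -0.005" --pt "0 0 -0.003" --pt "0 0 0" --pt "0 0 0" --yaw '[0, 0, 0, 0, 0]'

```text
time_s: 21.18
position: [0.4454, 0.1385, 0.1272]
tool_rot: [[-0.999, 0.046, -0.001], [0.046, 0.999, -0.001], [0.001, -0.001, -1.0]]
ft_force: [-3.5, -3.6, -2.2]
grip_width: 0.0236
gripper_force: 28.3
```

Emit:
jog_arm --hand '[0.01, 0.01, 0.01, 0.01, 0.01]' --pt "0 0 -0.002" --pt "0 0 0" --pt "0 0 0" --pt "0 0 0" --pt "0 0 0" --yaw '[0, 0, 0, 0, 0]' --grip_force 40

```text
time_s: 21.8
position: [0.4454, 0.1386, 0.1253]
tool_rot: [[-0.999, 0.045, -0.001], [0.045, 0.999, -0.001], [0.001, -0.001, -1.0]]
ft_force: [-5.2, -3.8, -1.3]
grip_width: 0.0239
gripper_force: 41.8
```

Emit:
jog_arm --hand '[0.01, 0.01, 0.01, 0.01, 0.01]' --pt "0 0 -0.002" --pt "0 0 0" --pt "0 0 0" --pt "0 0 0" --pt "0 0 0" --yaw '[0, 0, 0, 0, 0]'

```text
time_s: 22.42
position: [0.4453, 0.1386, 0.1233]
tool_rot: [[-0.999, 0.045, -0.001], [0.045, 0.999, -0.001], [0.001, -0.001, -1.0]]
ft_force: [-5.5, -3.8, 0.1]
grip_width: 0.0235
gripper_force: 41.8
```

Emit:
jog_arm --hand '[0.01, 0.01, 0.01, 0.01, 0.01]' --pt "0 0 -0.002" --pt "0 0 0" --pt "0 0 0" --pt "0 0 0" --pt "0 0 0" --yaw '[0, 0, 0, 0, 0]'

```text
time_s: 23.05
position: [0.4454, 0.1386, 0.1212]
tool_rot: [[-0.999, 0.045, -0.001], [0.045, 0.999, -0.001], [0.001, -0.001, -1.0]]
ft_force: [-5.0, -4.0, -0.0]
grip_width: 0.0234
gripper_force: 41.7
```

Emit:
jog_arm --hand '[0.01, 0.01, 0.01, 0.01, 0.01]' --pt "0 0 -0.002" --pt "0 0 0" --pt "0 0 0" --pt "0 0 0" --pt "0 0 0" --yaw '[0, 0, 0, 0, 0]'

```text
time_s: 23.68
position: [0.4454, 0.1386, 0.1192]
tool_rot: [[-0.999, 0.046, -0.001], [0.046, 0.999, -0.001], [0.001, -0.001, -1.0]]
ft_force: [-4.2, -3.4, -0.0]
grip_width: 0.0235
gripper_force: 41.8
```

Run:
```python
from h import *
P=tool();s=env.get_image('side');w=env.get_image('wrist');np.savez('s5.npz',s=s,w=w,P=P)
a=cv2.resize(s[125:225,270:390,::-1],(600,500),interpolation=cv2.INTER_CUBIC)
cv2.imwrite('pics/s5.png',a)
```

```text
(no output)
```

View pics/s5.png

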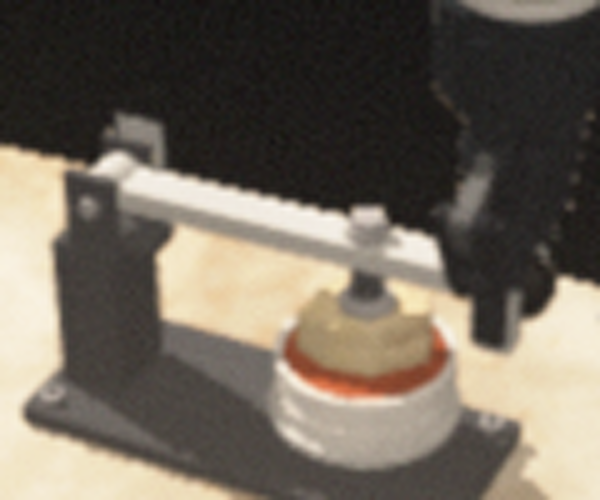

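The bar is close to level and the foot is at about the pile's top (crop (370,305)). I keep lowering until the stop is felt.

Emit:
jog_arm --hand '[0.01, 0.01, 0.01, 0.01, 0.01]' --pt "0 0 -0.002" --pt "0 0 0" --pt "0 0 0" --pt "0 0 0" --pt "0 0 0" --yaw '[0, 0, 0, 0, 0]'

```text
time_s: 24.4
position: [0.4454, 0.1385, 0.1175]
tool_rot: [[-0.999, 0.046, -0.001], [0.046, 0.999, -0.001], [0.001, -0.001, -1.0]]
ft_force: [-4.9, -3.5, 2.2]
grip_width: 0.0238
gripper_force: 42.1
```

Emit:
jog_arm --hand '[0.01, 0.01, 0.01, 0.01, 0.01]' --pt "0 0 -0.002" --pt "0 0 0" --pt "0 0 0" --pt "0 0 0" --pt "0 0 0" --yaw '[0, 0, 0, 0, 0]'

```text
time_s: 25.02
position: [0.4455, 0.1386, 0.1155]
tool_rot: [[-0.999, 0.046, -0.0], [0.046, 0.999, -0.001], [0.0, -0.001, -1.0]]
ft_force: [-5.5, -3.8, 2.9]
grip_width: 0.0236
gripper_force: 42.2
```

Emit:
jog_arm --hand '[0.01, 0.01, 0.01, 0.01, 0.01]' --pt "0 0 -0.002" --pt "0 0 0" --pt "0 0 0" --pt "0 0 0" --pt "0 0 0" --yaw '[0, 0, 0, 0, 0]'

```text
time_s: 25.65
position: [0.4456, 0.1386, 0.1151]
tool_rot: [[-0.999, 0.045, 0.001], [0.045, 0.999, -0.001], [-0.001, -0.001, -1.0]]
ft_force: [-12.2, -4.2, 22.5]
grip_width: 0.0236
gripper_force: 44.7
```

The foot contact shows at TCP z of about 0.1185 (2.9 N, matching the spring), and a firm stop comes at 0.115 (22 N). That is about 2 mm of foot travel, as predicted. As a last check I overlay the level bar's predicted axis on the side view.

Run:
```python
from h import *
s=env.get_image('side')[:,:,::-1];S=env.calibration('side')
a=cv2.resize(s[125:225,270:390],(720,600),interpolation=cv2.INTER_CUBIC)
ps=np.radians(-2.6);ax=np.array([np.cos(ps),np.sin(ps)]);n=np.array([-ax[1],ax[0]])
def px(x,y,z):
    p=np.array([.515,.1348])+ax*x+n*y
    X=S['rotation'].T@(np.array([*p,z])-S['position']);return [int(round(6*(S['fx']*X[0]/X[2]+S['cx']-270+.0))),int(round(6*(S['fy']*X[1]/X[2]+S['cy']-125)))]
for z,c in((.132,(0,0,255)),(.118,(0,255,0))):
    cv2.line(a,px(.12,.011,z),px(-.03,.011,z),c,1)
cv2.circle(a,px(0,.014,.095),4,(255,0,0),1);cv2.circle(a,px(.135,.026,.125),4,(255,0,255),1)
cv2.imwrite('pics/s6.png',a);o=env.observe();print(o['position'],o['ft_force'],o['time_s'])
```

```text
[0.4456 0.1386 0.1152] [-12.1669  -5.4614  22.9156] 25.7
```

View pics/s6.png

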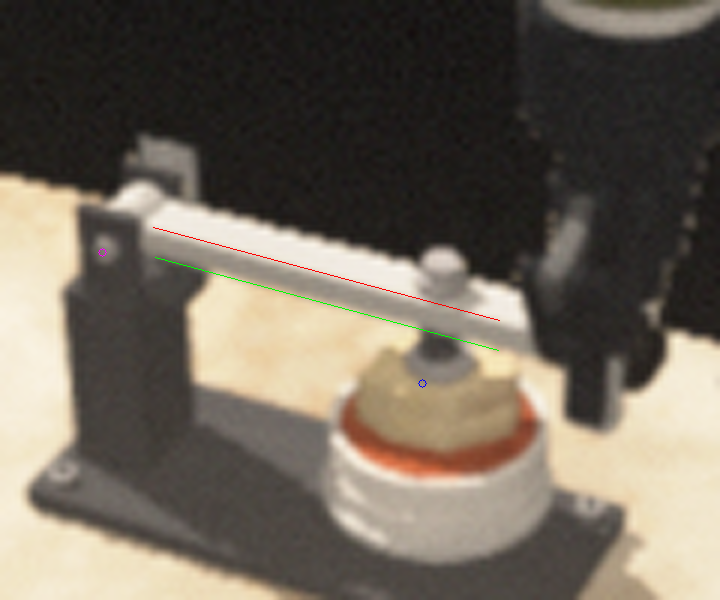

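The overlay matches the bar's near face at the level pose, within about 1 px. The foot sits pressed on the two-plate pile and the handle is gripped and pushed down at about 23 N, so I'm handing in.

```bash
python3 -c "
from rig import env
print(env.close_job())"
```

```text
the job is handed in; nothing more can be done
None
```

I handed the job in at about 26 s: two plates are stacked on the mould and the bar is fully down on its stop, with the foot pressed in about 2 mm. The gripper is still holding the handle and pushing down at about 23 N. The crucible and jar were not touched, and the hand-in gave no verdict.

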